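# Seat an inspection mirror on its three-ball stand and lock it

### The arm

A 7-joint arm with a two-finger parallel gripper is mounted at the origin on a cart in front of the work surface, level with it; the furniture and walls round the work are solid. World frame = base frame: x ahead of the robot, y to its left, z up, the work surface at z = 0. Lengths are in m, angles in rad, forces in N, time in s.
With the tool pointing down it reaches from about 0.4 to 0.85 m from the base axis. Payload 10.4 kg.
Tool frame: the origin (TCP) lies midway between the tips of the shut fingers; the grasp point (between the pads) lies hold_point_z behind it (hold_point_z is the distance from the TCP to the grasp point, in m); z points along the fingers, y is the line along which they close (so a half turn about z gives the same grasp; the last joint's range is limited). The gripper opens to 87 mm and grips with 3 to 60 N. Pads are 19 mm wide; open, the fingers measure 117 mm over their backs; the gripper's body (75 mm by 190 mm) begins 51 mm behind the grasp point.
Start: joints at [-1.135, 0.332, -0.065, 1.46, 0.022, 1.35, -0.088], TCP at [0.277, 0.56, 0.223] pointing down, gripper open.
Joint ranges: [-2.6, 2.6], [-0.5, 2.12], [-1.47, 1.34], [0.16, 2.42], [-1.27, 4.41], [0.06, 2.06], [-2.6, 2.6]. Speed limits (rad/s): [2.22, 2.22, 2.79, 2.79, 3.14, 3.14, 3.14].

### API

Orientations are given as a unit quaternion [x, y, z, w].
In Python, from bench import * gives the robot as it stands. The module is installed in compiled form; this text tells all that it offers.
- The arm moves only by the tool drive_tool, never from a script. Its argument "increments" is a list of rows, each a list of 6 numbers: the shift along the tool's x, y, z scaled (see below), then the turn, a rotation vector about the tool's x, y, z scaled (see below). In form: [[dx, dy, dz, rx, ry, rz], ...]. A call has exactly 5 rows; each row is the pose to reach, as a shift and turn from the pose commanded when the call began, along the tool's axes at that moment; what a row does not reach only later rows make up. The controller multiplies each number of a shift by 300 mm and each number of a turn by pi/4 rad. A row lasts 1/12 s, in which the tool goes at most 41.7 mm and 7.16 degrees, less where a joint would pass 70% of its speed; a pose out of reach is approached as far as the arm can. A call with a number of a shift or a turn outside -1 to 1 is refused whole. A call with a gripper value outside its range is refused whole. "claw" is the closure, from 0 (fully open) to 1 (shut), set as the call begins (left out, the last holds). The fingers move at their own pace and stop on an object; "force" is the grip in N (left out, the last holds). Time passes only in rows, so rows that repeat a pose let the fingers close, or fill a call up. It gives the time, the measured TCP pose, the force, the opening and the grip force at its end, in the units of the state.
- read_state(): the state, without advancing time (a new reading comes with each control period).
- camera(name): name is "side" or "top" or "wrist"; returns the picture (400x640x3 uint8, blue, green, red); there is no depth.
- get_calibration(name): a dict with "K" (3x3 intrinsics, pixels), "position" and "rotation" of the camera in the world. Camera axes: x right, y down, z forward; pixel columns grow to the right and rows downward; lengths in m; the calibration is good to about 2 mm. A picture is of the moment at which its call begins: read the wrist's pose just before it. get_calibration takes no time and is no camera call; for the wrist camera it gives the pose at the moment of the call.
- close_job(): hands the job in; it is judged then, once.
The state is a dict: "time": time; "joint_positions": joint angles; "joint_vel": joint speeds; "joint_torque": joint torques, N m; "ee_pos": TCP position; "eef_rot": TCP orientation; "ft_force": force on the tool from outside, world axes, zero at the start; "torque": the same for the moment, N m; "width": finger opening in m; "grip_force": force on a finger pad.
Only numpy, scipy, OpenCV 4.12 (cv2) and the standard library are available. Lean on these libraries where they do the work, as an engineer would, in place of code of your own. Each camera call takes 0.05 s, during which the arm holds its last target. There are 200 camera calls.

### The job

Set up the inspection mirror for looking up under the taps and shelf: lift it from the worktop and set it gently, face up with its tongue up the slope, on the sloping three-ball stand, so that every ball settles between its pair of rods and the mirror cannot rock. Then swing the stand's keeper arm round to its stop, over the edge of the mirror's head. Leave the other things on the worktop where they are.

Things in the scene. Friction and masses are not known exactly. Their poses are not given: they have to be found in the camera images.
- mirror: Inspection mirror lying face up, about 0.18 kg. Grey paddle-shaped plate: square head (x -75 to -5 mm, 84 mm wide in y) with the bright mirror square; narrower tongue (x -5 to +65 mm, 40 mm wide) with round end. Plate from z = 6 to 20 mm, on short rods. Origin on the centre line at the rods' underside (z = 0, what it lies on); x to the tongue's end, z out of the face.
- mirror_grip (a point): Where to hold the mirror: middle of the tongue, x = 18, y = 0, z = 13 mm in the mirror's frame. Grip across the 40 mm width (mirror y); 23 mm along x to the head, 47 mm to the tongue's end. Centre of mass near x = -6 mm.
- mirror_seat (a point): Point at x 0, y 0, z -2.3 mm of the mirror; lies on the cradle's origin when seated. Three pairs of parallel steel rods (10 mm thick, z 0 to 10 mm, 19 mm between centre lines) are under the plate: pair centred on x 45, y 0 running along x; pairs at x -45, y +24 and -24 running at +60 and -60 degrees to x. A ball settles between each pair, 4.7 mm deeper than when standing on a rod.
- mount: The fixed mirror stand: a grey foot plate 150x100x10 mm on the worktop carrying the sloping cradle. Origin: centre of the foot's underside; z up, x towards the high end of the slope. It does not move.
- cradle: The stand's bed, sloping 25 degrees: x runs up the slope, z normal to the bed, y level. Origin in the plane of the ball centres, 78 mm above the worktop. When seated the mirror's axes coincide with these (tongue up the slope), its origin 2.3 mm along z. Bed plate's top is 18 mm below the ball centres; it is 76 mm wide under the head, 28 mm under the tongue.
- post_top: Steel ball of 14 mm diameter on a stem, at cradle x = 45, y = 0 mm (high end). Origin: ball centre.
- post_left: The same, at cradle x = -45, y = +24 mm. Origin: ball centre.
- post_right: The same, at cradle x = -45, y = -24 mm. Origin: ball centre.
- keeper (a joint): Turn (rad) of the keeper, a flat 5 mm thick steel arm hinged about cradle z on a post at the cradle's +y side. 0 = open, arm at 150 degrees from cradle x towards y, away from the mirror; starts at 0 to 0.4. Grows counterclockwise from above to the stop at 2.094: arm along cradle -y over the head's edge, 4 mm above the face. Stiff hinge (0.04 N m), stays where left.
- keeper_knob (a point): Middle of the black round knob standing on the keeper arm (16 mm diameter, 30 mm tall along cradle z, its foot 15 mm below this point), 36 mm from the hinge axis. Its axis is the cradle's z.
- keeper_hinge (a point): Point on the keeper's hinge axis, level with the middle of the knob (cradle x = -40, y = 58, z = 46.5 mm).
- tea_tin: Bystander, loose: green and grey tea tin, 74 mm diameter, 92 mm tall. Origin: centre of its underside.
- cup_6: Bystander, loose: white mug with handle, 80x109x95 mm. Origin: centre of its underside.
- cap_grey: Bystander, loose: loose grey bottle cap, 69 mm diameter, 24 mm tall. Origin: centre of its underside.
- cap_black: Bystander, loose: loose black bottle cap, 57 mm diameter, 24 mm tall. Origin: centre of its underside.
- tea_strainer: Bystander, loose: steel tea strainer cup, 82 mm rim, 61 mm tall. Origin: centre of its underside.
- ball_valve: Bystander, loose: brass ball valve with red lever, 32x115x49 mm. Origin: centre of its underside.
- ptfe_tape: Bystander, loose: roll of white tape, 52 mm diameter, 15 mm tall. Origin: centre of its underside.

How it is judged:
By the outcome, as a careful person would: the job done as asked, in the order asked, and still so for the second after the job is handed in, with the robot touching nothing.
It also fails if it takes over 70 s, if anything falls off the work surface, if the arm or the gripper's body presses on something with over 40 N, if the wrist force passes 120 N, or if a joint passes its speed limit or range.

## Working session

There is one attempt and no reset: what is moved stays moved. The work goes in short steps, Python scripts to look and compute and a tool call to move; the robot and the scene stay as the last step left them, time stands still between calls to the robot, and variables do not carry over. Pictures are saved under pics/ and viewed, at most 10 in all, crops included, and the job is handed in when it is done.

Besides the shell and the picture viewer there is one more tool, called after "Call:" in YAML: its name, and indented under it one key for each argument. drive_tool: Moves the arm, as the interface text tells. Its arguments: {"type":"object","properties":{"increments":{"type":"array","items":{"type":"array","items":{"type":"number"}}},"claw":{"type":"number"},"force":{"type":"number"}},"required":["increments"]}

```bash
mkdir -p pics; python3 - <<'E'
from bench import *
import cv2,numpy as np
s=read_state();print({k:np.round(v,4).tolist() for k,v in s.items()}, [k for k in globals() if 'hold' in k])
for n in ['top','side']:
    cv2.imwrite(f'pics/{n}0.png',camera(n)); c=get_calibration(n);print(n,c)
print(get_calibration('wrist'))
E
```

```text
{'time': 0.0, 'joint_positions': [-1.1346, 0.3329, -0.0647, 1.461, 0.0216, 1.3499, -0.0884], 'joint_vel': [-0.0012, -0.0011, -0.0011, 0.0007, -0.001, -0.0003, -0.0005], 'joint_torque': [-0.0007, -62.3264, 0.0239, -38.9898, -0.0615, 0.0398, 0.0001], 'ee_pos': [0.2766, 0.56, 0.2217], 'eef_rot': [0.2274, 0.9738, -0.0007, -0.0001], 'ft_force': [0.0791, 0.5891, -0.2872], 'torque': [-0.0145, -0.0132, -0.0515], 'grip_force': 0.0, 'width': 0.0871} ['hold_point_z']
top {'K': array([[401.44964403,   0.        , 324.25920358],
       [  0.        , 401.44964403, 197.0946355 ],
       [  0.        ,   0.        ,   1.        ]]), 'position': array([ 0.4241416 , -0.02389659,  1.22876453]), 'rotation': array([ 0.70814723, -0.70504597,  0.0172235 , -0.03377924])}
side {'K': array([[460.80221586,   0.        , 322.93094153],
       [  0.        , 460.80221586, 204.43864381],
       [  0.        ,   0.        ,   1.        ]]), 'position': array([0.54435125, 1.23168642, 0.90436953]), 'rotation': array([ 1.86647709e-02,  8.79536035e-01, -4.75465962e-01, -3.29129801e-04])}
{'K': array([[340.19068854,   0.        , 320.09834774],
       [  0.        , 340.19068854, 197.08839376],
       [  0.        ,   0.        ,   1.        ]]), 'position': array([0.21181543, 0.59135808, 0.38495269]), 'rotation': array([0.84173332, 0.523509  , 0.06955256, 0.1121864 ])}
```

View pics/top0.png

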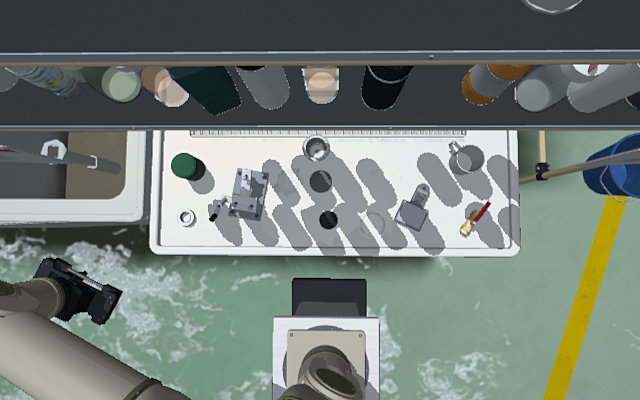

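View pics/side0.png

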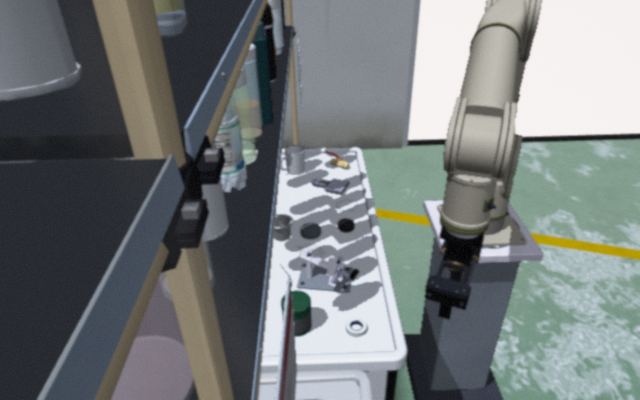

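```bash
python3 -c "
from bench import *
print(hold_point_z)"
```

```text
0.0187
```

The top view shows the mirror at about (411,210) with its tongue up-right. The stand is at (249,195) with the black keeper knob at about (214,213), the tin at (186,166) and the tape at (187,217). The side view agrees with that layout. Next I'll measure coarsely and write helpers.

```bash
cat > h.py <<'E'
from bench import *
import cv2,numpy as np
from scipy.spatial.transform import Rotation as R
def ray(n,uv,c=None):
    c=c or get_calibration(n); d=np.linalg.inv(c['K'])@[*uv,1.]
    return np.array(c['position']), R.from_quat(c['rotation']).apply(d)
def onz(n,uv,z,c=None):
    p,d=ray(n,uv,c); return p+d*(z-p[2])/d[2]
def proj(n,X,c=None):
    c=c or get_calibration(n); q=R.from_quat(c['rotation']).inv().apply(np.atleast_2d(X)-c['position'])@c['K'].T
    return q[:,:2]/q[:,2:]
def pose():
    s=read_state(); return np.array(s['ee_pos']),R.from_quat(s['eef_rot'])
def inc(P,Q,frm=None):
    """total increment (scaled) from frm/measured pose to target pose"""
    p,q=frm or pose(); dp=q.inv().apply(np.array(P)-p); dr=(q.inv()*Q).as_rotvec()
    print('shift',np.round(dp/.3,4),'turn',np.round(dr/(np.pi/4),4),'| mm',np.round(dp*1e3,1),'deg',np.round(np.degrees(dr),2))
E
python3 - <<'E'
from h import *
im=cv2.imread('pics/top0.png')
a=cv2.resize(im[145:240,165:295],None,fx=4.6,fy=4.6,interpolation=cv2.INTER_CUBIC)
b=cv2.resize(im[170:240,380:440],None,fx=3,fy=3,interpolation=cv2.INTER_CUBIC)
o=np.zeros((a.shape[0],a.shape[1]+b.shape[1],3),np.uint8);o[:,:a.shape[1]]=a;o[:b.shape[0],a.shape[1]:]=b
cv2.imwrite('pics/crop0.png',o);print(o.shape)
p,q=pose();c=get_calibration('wrist')
print('cam in tool',q.inv().apply(c['position']-p),(q.inv()*R.from_quat(c['rotation'])).as_matrix().round(3))
print(onz('top',(411,210),.02),onz('top',(422,188),.02),onz('top',(249,195),.05))
E
```

```text
(437, 778, 3)
cam in tool [ 0.07200545 -0.00084405 -0.16310932] [[ 0.001 -0.965 -0.262]
 [ 1.     0.     0.001]
 [-0.001 -0.262  0.965]]
[ 0.47359115 -0.2556299   0.02      ] [ 0.5399211  -0.28923694  0.02      ] [0.51471089 0.22671587 0.05      ]
```

View pics/crop0.png

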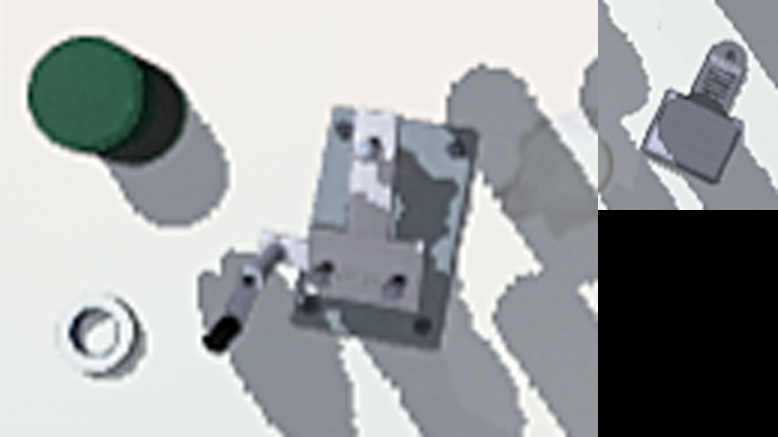

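The crop shows the balls at crop pixels (372,148), (321,272) and (395,285), with the bed's narrow end up-image, so the stand's x is roughly world +x. The mirror tongue points up-right at about -27°, which already matches the tool yaw. I'll move above the stand for a close look.

Call:
drive_tool:
  increments:
    - [-0.12,-0.064,0,0,0,0]
    - [-0.24,-0.128,0,0,0,0]
    - [-0.36,-0.192,0,0,0,0]
    - [-0.48,-0.256,0,0,0,0]
    - [-0.6,-0.322,0,0,0,0]

```text
time: 0.52
ee_pos: [0.396, 0.3922, 0.2223]
eef_rot: [0.227, 0.974, -0.0, -0.0]
ft_force: [0.3, 0.5, 0.2]
width: 0.0868
grip_force: 0.0
```

Call:
drive_tool:
  increments:
    - [-0.12,-0.064,0,0,0,0]
    - [-0.24,-0.128,0,0,0,0]
    - [-0.36,-0.192,0,0,0,0]
    - [-0.48,-0.256,0,0,0,0]
    - [-0.6,-0.322,0,0,0,0]

```text
time: 0.93
ee_pos: [0.5147, 0.2259, 0.2224]
eef_rot: [0.227, 0.974, -0.0, -0.0]
ft_force: [1.2, 0.4, 0.3]
width: 0.0874
grip_force: 0.0
```

```bash
python3 - <<'E'
from h import *
import pickle
p,q=pose();print(p,read_state()['time'],read_state()['ft_force'])
c=get_calibration('wrist');im=camera('wrist');cv2.imwrite('pics/w1.png',im);pickle.dump(c,open('w1.pkl','wb'))
E
```

```text
[0.51465119 0.22588    0.22241484] 0.9333 [1.18959493 0.37640977 0.32049349]
```

View pics/w1.png

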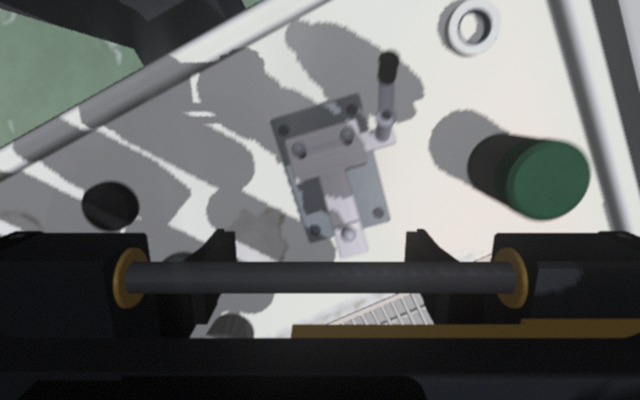

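The wrist view shows lower balls near (347,136) and (299,150), the top ball near (348,234), and the knob at (388,66). I'll zoom in for subpixel positions.

```bash
python3 - <<'E'
from h import *
im=cv2.imread('pics/w1.png')
a=im[45:265,265:415]; a=cv2.resize(a,None,fx=5,fy=5,interpolation=cv2.INTER_CUBIC)
a=np.hstack([a[:550],]) 
cv2.imwrite('pics/w1c.png',cv2.resize(im[115:255,265:400],None,fx=4.28,fy=4.28,interpolation=cv2.INTER_CUBIC))
E
```

```text
(no output)
```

View pics/w1c.png

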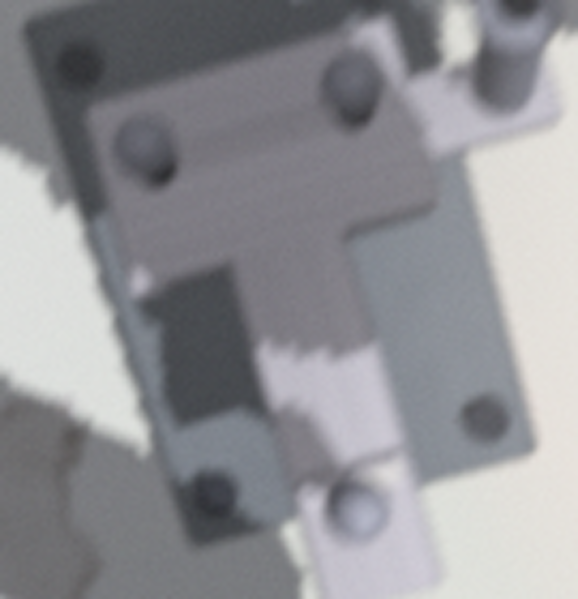

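The crop puts the ball centres at (145,147), (351,82) and (358,505). Now to convert them.

```bash
cat >> h.py <<'E'
import pickle
CR=np.array([[45,0,0],[-45,24,0],[-45,-24,0]])/1e3
tilt=R.from_euler('y',-25,degrees=True)
def cradle(B):
    """best yaw + origin (z fixed .078) from 3 measured ball centres"""
    L=tilt.apply(CR); l=L[:,:2]-L[:,:2].mean(0); b=B[:,:2]-B[:,:2].mean(0)
    yaw=np.arctan2((l[:,0]*b[:,1]-l[:,1]*b[:,0]).sum(),(l*b).sum())
    Q=R.from_euler('z',yaw)*tilt; o=(B-Q.apply(CR)).mean(0); o[2]=.078
    return o,Q,yaw
E
python3 - <<'E'
from h import *
c=pickle.load(open('w1.pkl','rb'))
px=np.array([[358,505],[351,82],[145,147]])
uv=(px+.5)/4.28-.5+[265,115]
zs=.078+CR[:,0]*np.sin(np.radians(25))
B=np.array([onz('',u,z,c) for u,z in zip(uv,zs)])
o,Q,yaw=cradle(B);print(B,o,np.degrees(yaw));print('resid mm',(B-o-Q.apply(CR))*1e3)
print('repro',proj('',o+Q.apply(CR),c)-uv)
hinge=o+Q.apply([-.04,.058,.0465]);print('hinge px',proj('',hinge,c),hinge)
# top camera check
ct=get_calibration('top');print('top px of balls',proj('top',o+Q.apply(CR)), 'crop', (proj('top',o+Q.apply(CR))-[165,145])*4.6)
# knob: top black
im=cv2.imread('pics/w1.png');m=(im.max(2)<45)[40:90,360:410];n,_,st,ce=cv2.connectedComponentsWithStats(m.astype(np.uint8));print(st,ce+[360,40])
for th in np.arange(0,.41,.1):
    a=np.radians(150)+th;k=[-.04+.036*np.cos(a),.058+.036*np.sin(a)]
    print(th,proj('',o+Q.apply([[*k,.0615],[*k,.0465]]),c).round(1).tolist())
pickle.dump((o,Q.as_quat()),open('cr.pkl','wb'))
E
```

```text
[[0.56108591 0.23079756 0.09701782]
 [0.48462272 0.26812467 0.05898218]
 [0.47723851 0.22069277 0.05898218]] [0.52105822 0.23763389 0.078     ] -9.474426862503456
resid mm [[-1.99840346e-01 -1.23007426e-01 -1.38777878e-14]
 [-1.58551833e-01  1.04830902e-01 -1.38777878e-14]
 [ 3.58392179e-01  1.81765244e-02 -1.38777878e-14]]
repro [[ 0.21666098  0.12943301]
 [-0.02934098  0.20187144]
 [-0.18792065 -0.32803492]]
hinge px [[386.52002    107.85606137]] [0.47546397 0.30404494 0.10323858]
top px of balls [[244.37141604 177.42965418]
 [234.15158565 204.88727336]
 [250.1663321  207.64583681]] crop [[365.10851379 149.17640923]
 [318.097294   275.48145746]
 [391.76512764 288.17084933]]
[[   0    0   50   50 2244]
 [  20   14   17   28  249]
 [  25   14    4    3    7]] [[384.09358289  64.10784314]
 [388.09638554  68.30923695]
 [386.85714286  54.71428571]]
0.0 [[398.6, 56.6], [396.6, 66.8]]
0.1 [[393.9, 56.0], [392.2, 66.3]]
0.2 [[389.2, 55.9], [387.7, 66.1]]
0.30000000000000004 [[384.4, 56.1], [383.3, 66.4]]
0.4 [[379.8, 56.9], [378.8, 67.0]]
```

The fit is good: residuals are under 0.4 mm, and the stand yaw is -9.5°. The knob matches a keeper angle of about 0.2. Now on to the mirror.

Call:
drive_tool:
  increments:
    - [-0.043,-0.1,0,0,0,0]
    - [-0.086,-0.2,0,0,0,0]
    - [-0.13,-0.3,0,0,0,0]
    - [-0.173,-0.4,0,0,0,0]
    - [-0.217,-0.502,0,0,0,0]

```text
time: 1.4
ee_pos: [0.5051, 0.0626, 0.2223]
eef_rot: [0.227, 0.974, -0.0, -0.0]
ft_force: [0.5, -0.8, -0.1]
width: 0.0871
grip_force: 0.0
```

Call:
drive_tool:
  increments:
    - [-0.043,-0.1,0,0,0,0]
    - [-0.086,-0.2,0,0,0,0]
    - [-0.13,-0.3,0,0,0,0]
    - [-0.173,-0.4,0,0,0,0]
    - [-0.217,-0.502,0,0,0,0]

```text
time: 1.82
ee_pos: [0.4968, -0.1012, 0.2224]
eef_rot: [0.227, 0.974, 0.0, -0.0]
ft_force: [0.6, 0.9, 0.6]
width: 0.087
grip_force: 0.0
```

Call:
drive_tool:
  increments:
    - [-0.055,-0.125,0,0,0,0]
    - [-0.11,-0.25,0,0,0,0]
    - [-0.165,-0.375,0,0,0,0]
    - [-0.217,-0.502,0,0,0,0]
    - [-0.217,-0.502,0,0,0,0]

```text
time: 2.23
ee_pos: [0.4861, -0.2722, 0.2226]
eef_rot: [0.232, 0.973, -0.002, 0.0]
ft_force: [-1.2, 0.2, 0.4]
width: 0.0872
grip_force: 0.0
```

```bash
python3 - <<'E'
from h import *
p,q=pose();print(p)
c=get_calibration('wrist');im=camera('wrist');cv2.imwrite('pics/w2.png',im);pickle.dump(c,open('w2.pkl','wb'))
u=proj('',[.49,-.265,.02],c)[0].astype(int);print(u)
a=im[max(0,u[1]-90):u[1]+90,u[0]-100:u[0]+100];print(max(0,u[1]-90),u[0]-100,a.shape)
cv2.imwrite('pics/w2c.png',cv2.resize(a,None,fx=3.3,fy=3.3,interpolation=cv2.INTER_CUBIC))
E
```

```text
[ 0.48605614 -0.27224364  0.22260081]
[328 173]
83 228 (180, 200, 3)
```

View pics/w2c.png

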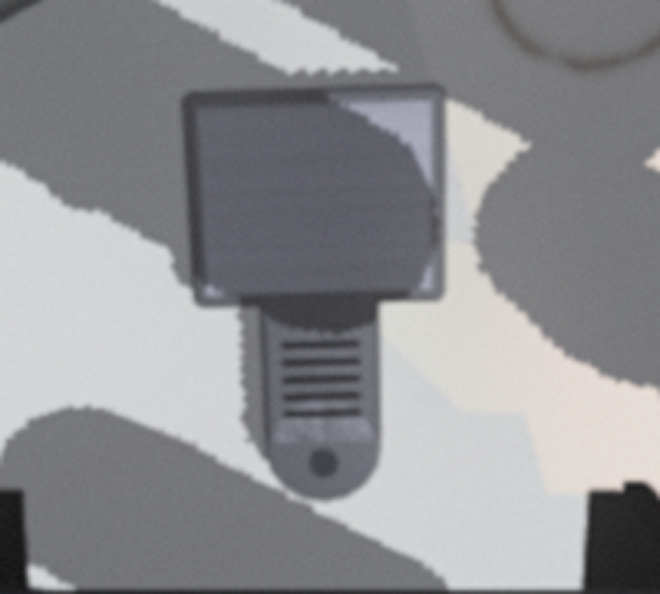

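The crop shows the tongue tip at (323,499), the tongue sides at x≈268 and 379, and the head corners at (184,95), (445,86), (442,299) and (197,304).

```bash
python3 - <<'E'
from h import *
c=pickle.load(open('w2.pkl','rb'))
px=np.array([[323,499],[184,95],[445,86],[442,299],[197,304],[267,400],[379,400]])
uv=(px+.5)/3.3-.5+[228,83]
W=np.array([onz('',u,.02,c) for u in uv])[:,:2]
M=np.array([[65,0],[-75,-42],[-75,42],[-5,42],[-5,-42]])/1e3
Wf=W[:5];l=M-M.mean(0);b=Wf-Wf.mean(0)
yaw=np.arctan2((l[:,0]*b[:,1]-l[:,1]*b[:,0]).sum(),(l*b).sum())
Q=R.from_euler('z',yaw).as_matrix()[:2,:2];o=Wf.mean(0)-Q@M.mean(0)
print(o,np.degrees(yaw));print('in mirror frame mm',((W-o)@Q*1e3).round(1))
g=o+Q@[.018,0];print('grip',g)
print('top px grip',proj('top',[*g,.02]))
T=R.from_euler('z',yaw)*R.from_matrix(np.diag([-1,1,-1.]))
P=np.array([*g,.013+hold_point_z*-1]);print('TCP target at grasp',P,'hold',hold_point_z)
P=np.array([*g,.10]);inc(P,T);pickle.dump((g,T.as_quat()),open('g.pkl','wb'))
E
```

```text
[ 0.49396301 -0.2722548 ] -25.34274375553777
in mirror frame mm [[ 64.   -0.2]
 [-73.3 -41.2]
 [-74.   41.2]
 [ -5.7  40.7]
 [ -6.  -40.5]
 [ 27.7 -18.4]
 [ 28.6  19.6]]
grip [ 0.51023075 -0.27995938]
top px grip [[419.01519128 197.83644553]]
TCP target at grasp [ 0.51023075 -0.27995938 -0.0057    ] hold 0.0187
shift [-0.0861  0.0007  0.4075] turn [-0.0027 -0.0003 -0.0303] | mm [-25.8   0.2 122.3] deg [-0.12 -0.02 -1.36]
```

The sizes check out. I'll align and descend, keeping the fingertips just above the worktop.

Call:
drive_tool:
  increments:
    - [-0.03,0,0.11,0,0,-0.03]
    - [-0.06,0,0.22,0,0,-0.03]
    - [-0.086,0.001,0.33,-0.003,0,-0.03]
    - [-0.086,0.001,0.43,-0.003,0,-0.03]
    - [-0.086,0.001,0.48,-0.003,0,-0.03]
  claw: 0
  force: 40

```text
time: 2.7
ee_pos: [0.511, -0.2726, 0.0743]
eef_rot: [0.215, 0.977, 0.002, -0.002]
ft_force: [-1.2, 0.3, 0.2]
width: 0.0869
grip_force: 0.0
```

```bash
python3 - <<'E'
from h import *
g,T=pickle.load(open('g.pkl','rb'));p,q=pose();print(p);inc([*g,.003],R.from_quat(T))
E
```

```text
[ 0.51102012 -0.27260154  0.07429032]
shift [-0.0092 -0.0239  0.2375] turn [ 0.003  -0.0067  0.0109] | mm [-2.7 -7.2 71.3] deg [ 0.13 -0.3   0.49]
```

Call:
drive_tool:
  increments:
    - [-0.009,-0.022,0.04,0.003,-0.006,0.011]
    - [-0.009,-0.022,0.08,0.003,-0.006,0.011]
    - [-0.009,-0.022,0.12,0.003,-0.006,0.011]
    - [-0.009,-0.022,0.15,0.003,-0.006,0.011]
    - [-0.009,-0.022,0.15,0.003,-0.006,0.011]

```text
time: 3.12
ee_pos: [0.5113, -0.2807, 0.0317]
eef_rot: [0.22, 0.976, -0.0, 0.001]
ft_force: [-0.4, -0.2, -0.0]
width: 0.0871
grip_force: 0.0
```

```bash
python3 - <<'E'
from h import *
g,T=pickle.load(open('g.pkl','rb'));p,q=pose();print(p);inc([*g,.003],R.from_quat(T))
E
```

```text
[ 0.51130829 -0.28074182  0.03166698]
shift [0.0046 0.0008 0.0955] turn [ 0.0004  0.0026 -0.0009] | mm [ 1.4  0.2 28.7] deg [ 0.02  0.12 -0.04]
```

Call:
drive_tool:
  increments:
    - [0.005,0.001,0.03,0,0.002,0]
    - [0.005,0.001,0.06,0,0.002,0]
    - [0.005,0.001,0.08,0,0.002,0]
    - [0.005,0.001,0.093,0,0.002,0]
    - [0.005,0.001,0.093,0,0.002,0]

```text
time: 3.53
ee_pos: [0.5104, -0.2809, 0.0047]
eef_rot: [0.22, 0.975, -0.0, 0.001]
ft_force: [0.5, -1.1, 0.1]
width: 0.0871
grip_force: 0.0
```

Call:
drive_tool:
  increments:
    - [0,0,0,0,0,0]
    - [0,0,0,0,0,0]
    - [0,0,0,0,0,0]
    - [0,0,0,0,0,0]
    - [0,0,0,0,0,0]
  claw: 0.7
  force: 40

```text
time: 3.95
ee_pos: [0.5111, -0.2812, 0.0058]
eef_rot: [0.22, 0.975, -0.0, 0.002]
ft_force: [0.1, -0.5, 0.2]
width: 0.0614
grip_force: 0.0
```

Call:
drive_tool:
  increments:
    - [0,0,0,0,0,0]
    - [0,0,0,0,0,0]
    - [0,0,0,0,0,0]
    - [0,0,0,0,0,0]
    - [0,0,0,0,0,0]

```text
time: 4.37
ee_pos: [0.511, -0.2811, 0.0056]
eef_rot: [0.22, 0.975, -0.0, 0.002]
ft_force: [-0.2, -0.1, -0.6]
width: 0.0395
grip_force: 40.0
```

The mirror is gripped at 39.5 mm. I'll record the grasp, then lift.

```bash
python3 - <<'E'
from h import *
g,T=pickle.load(open('g.pkl','rb'));p,q=pose();T=R.from_quat(T)
Qm=T*R.from_matrix(np.diag([-1,1,-1.])); om=np.array([*g,0])-Qm.apply([.018,0,0])
print('mirror origin in tool mm',q.inv().apply(om-p)*1e3,'rel rot deg',np.degrees((q.inv()*Qm*R.from_matrix(np.diag([-1,1,-1.]))).as_rotvec()),q.as_quat(),p)
E
```

```text
mirror origin in tool mm [19.15188883  0.6682506   5.557953  ] rel rot deg [ 0.01166939  0.1816224  -0.08752588] [ 2.20103609e-01  9.75475207e-01 -2.48319130e-04  1.56868918e-03] [ 0.5109558  -0.28107579  0.00561849]
```

Call:
drive_tool:
  increments:
    - [0,0,-0.03,0,0,0]
    - [0,0,-0.1,0,0,0]
    - [0,0,-0.2,0,0,0]
    - [0,0,-0.3,0,0,0]
    - [0,0,-0.4,0,0,0]

```text
time: 4.78
ee_pos: [0.5099, -0.281, 0.1272]
eef_rot: [0.22, 0.975, -0.0, 0.001]
ft_force: [1.5, -0.2, -1.9]
width: 0.0397
grip_force: 40.0
```

Call:
drive_tool:
  increments:
    - [0,0,-0.1,0,0,0]
    - [0,0,-0.2,0,0,0]
    - [0,0,-0.3,0,0,0]
    - [0,0,-0.3,0,0,0]
    - [0,0,-0.3,0,0,0]

```text
time: 5.2
ee_pos: [0.5108, -0.2814, 0.2175]
eef_rot: [0.22, 0.975, -0.0, 0.003]
ft_force: [-0.2, 0.1, -3.4]
width: 0.0396
grip_force: 40.0
```

```bash
python3 - <<'E'
from h import *
p,q=pose();print(p,q.as_quat(),read_state()['ft_force'])
c=get_calibration('wrist');im=camera('wrist');cv2.imwrite('pics/w3.png',im);pickle.dump((c,p,q.as_quat()),open('w3.pkl','wb'))
D=R.from_matrix(np.diag([-1,1,-1.]))
o=p+q.apply(np.array([18,0,5.6])/1e3);Qm=q*D
print(proj('',o+Qm.apply(np.array([[-75,-42,20],[-75,42,20],[-5,42,20],[-5,-42,20]])/1e3),c))
cv2.imwrite('pics/w3c.png',cv2.resize(im[100:300,200:440],None,fx=3,fy=3,interpolation=cv2.INTER_CUBIC))
E
```

```text
[ 0.5107631  -0.28138852  0.2174613 ] [ 2.20273767e-01  9.75432964e-01 -3.62892995e-04  3.14142761e-03] [-0.23776343  0.07386302 -3.41100359]
[[218.33053119  51.14365666]
 [425.3423595   51.33622714]
 [412.90733713 215.36253757]
 [230.14083986 215.28574898]]
```

View pics/w3c.png

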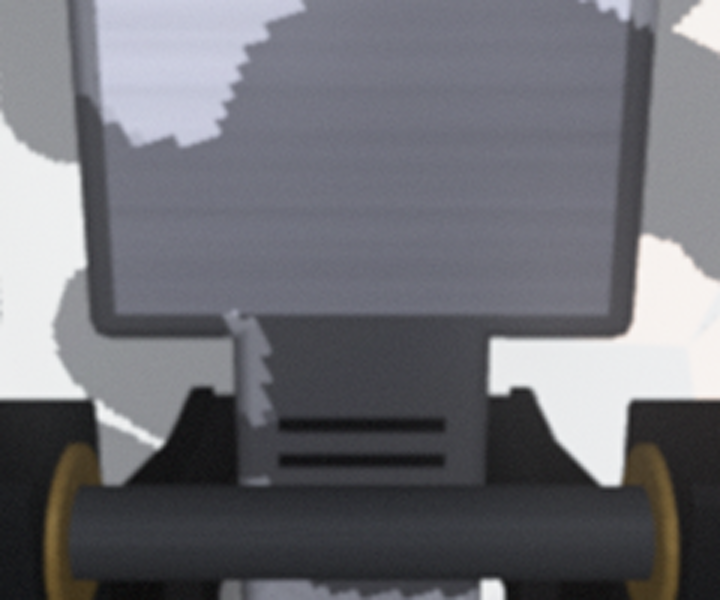

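The head's front edge is at crop row 335 (v≈211.7) and is laterally centred. The mirror origin is therefore about 19.3 mm along tool x, consistent with the grasp record and showing no tilt. Next, the hover pose over the cradle.

```bash
cat >> h.py <<'E'
D=R.from_matrix(np.diag([-1,1,-1.])); MT=np.array([.0192,.0005,.0056])
def seat(h,dx=0,dy=0):
    o,Q=pickle.load(open('cr.pkl','rb'));Q=R.from_quat(Q)
    return o+Q.apply([dx,dy,h])-(Q*D).apply(MT), Q*D
E
python3 - <<'E'
from h import *
P,T=seat(.065);print(P);inc(P,T)
E
```

```text
[0.50870981 0.23918773 0.1500996 ]
shift [0.7496 1.5634 0.2167] turn [-0.0776 -0.5475 -0.3491] | mm [224.9 469.   65. ] deg [ -3.49 -24.64 -15.71]
```

Call:
drive_tool:
  increments:
    - [0.04,0.08,0,0,0,0]
    - [0.09,0.19,0,0,0,0]
    - [0.14,0.3,0,0,0,0]
    - [0.19,0.41,0,0,0,0]
    - [0.24,0.52,0,0,0,0]

```text
time: 5.67
ee_pos: [0.511, -0.1073, 0.2138]
eef_rot: [0.22, 0.975, -0.001, 0.0]
ft_force: [0.9, 0.6, -2.9]
width: 0.0397
grip_force: 40.0
```

Call:
drive_tool:
  increments:
    - [0.05,0.11,0,0,0,0]
    - [0.1,0.21,0,0,0,0]
    - [0.15,0.32,0,0,0,0]
    - [0.2,0.42,0,0,0,0]
    - [0.24,0.51,0,0,0,0]

```text
time: 6.08
ee_pos: [0.5114, 0.0623, 0.2136]
eef_rot: [0.219, 0.976, -0.001, 0.0]
ft_force: [0.8, 0.5, -2.4]
width: 0.0398
grip_force: 40.0
```

Call:
drive_tool:
  increments:
    - [0.04,0.09,-0.01,0,-0.1,0]
    - [0.08,0.18,-0.01,-0.02,-0.2,-0.08]
    - [0.12,0.27,-0.01,-0.04,-0.31,-0.16]
    - [0.16,0.36,-0.01,-0.06,-0.42,-0.25]
    - [0.2,0.4,-0.01,-0.078,-0.52,-0.35]

```text
time: 6.5
ee_pos: [0.5091, 0.1982, 0.2168]
eef_rot: [0.077, 0.975, -0.015, 0.207]
ft_force: [0.3, 0.5, -1.6]
width: 0.0395
grip_force: 40.0
```

```bash
python3 - <<'E'
from h import *
print(pose()[0],read_state()['ft_force'],read_state()['joint_positions'])
P,T=seat(.065);print(P);inc(P,T)
E
```

```text
[0.50913755 0.19820924 0.21677451] [ 0.25155271  0.53769308 -1.59691557] [-0.75705349 -0.08369835  0.10731951  2.00117095  0.37454381  0.95733063
  0.58904266]
[0.50870981 0.23918773 0.1500996 ]
shift [0.111  0.1341 0.1943] turn [ 0.008  -0.0239  0.0092] | mm [33.3 40.2 58.3] deg [ 0.36 -1.08  0.41]
```

Call:
drive_tool:
  increments:
    - [0.02,0.06,0.02,0.008,-0.024,0.009]
    - [0.05,0.12,0.05,0.008,-0.024,0.009]
    - [0.1,0.134,0.1,0.008,-0.024,0.009]
    - [0.111,0.134,0.15,0.008,-0.024,0.009]
    - [0.111,0.134,0.17,0.008,-0.024,0.009]

```text
time: 6.92
ee_pos: [0.5049, 0.2347, 0.1539]
eef_rot: [0.083, 0.973, -0.021, 0.212]
ft_force: [-0.1, -1.2, -3.6]
width: 0.0392
grip_force: 40.0
```

Call:
drive_tool:
  increments:
    - [0,0,0,0,0,0]
    - [0,0,0,0,0,0]
    - [0,0,0,0,0,0]
    - [0,0,0,0,0,0]
    - [0,0,0,0,0,0]

```text
time: 7.33
ee_pos: [0.5074, 0.2357, 0.1588]
eef_rot: [0.085, 0.973, -0.018, 0.215]
ft_force: [-0.5, -0.5, -2.3]
width: 0.0395
grip_force: 40.0
```

```bash
python3 - <<'E'
from h import *
p,q=pose();print(p,read_state()['ft_force'])
P,T=seat(.03);inc(P,T)
for n in ['top','side','wrist']:
    im=camera(n);cv2.imwrite(f'pics/{n}4.png',im)
o,Q=pickle.load(open('cr.pkl','rb'))
print(proj('side',o),proj('top',o))
a=cv2.imread('pics/side4.png')[230:300,285:375];cv2.imwrite('pics/s4c.png',cv2.resize(a,None,fx=8,fy=8,interpolation=cv2.INTER_CUBIC))
E
```

```text
[0.50739744 0.23569727 0.15880617] [-0.47980141 -0.50971162 -2.31293672]
shift [0.0099 0.0125 0.144 ] turn [-0.0031 -0.0027 -0.0101] | mm [ 3.   3.7 43.2] deg [-0.14 -0.12 -0.46]
[[324.55130224 256.99087882]] [[243.24681847 192.04915837]]
```

View pics/s4c.png

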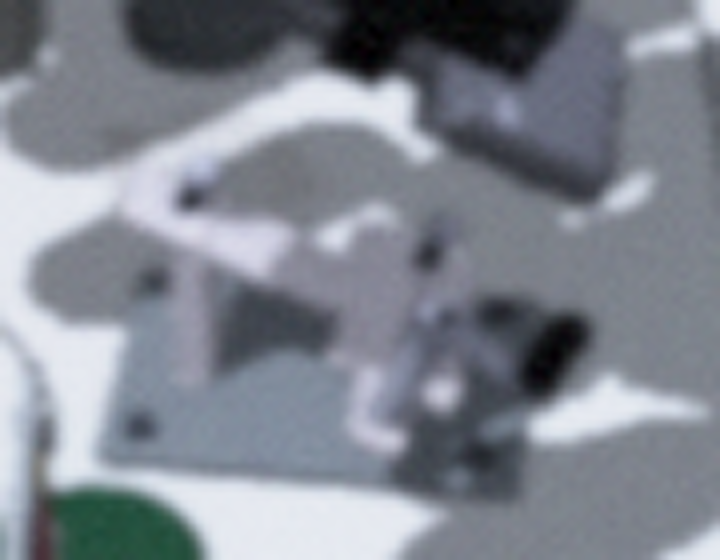

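The side view shows the mirror held parallel above the bed, head at the low end, and clear of the keeper. Descending.

Call:
drive_tool:
  increments:
    - [0.005,0.006,0.03,-0.003,-0.003,-0.01]
    - [0.01,0.0125,0.07,-0.003,-0.003,-0.01]
    - [0.01,0.0125,0.11,-0.003,-0.003,-0.01]
    - [0.01,0.0125,0.144,-0.003,-0.003,-0.01]
    - [0.01,0.0125,0.144,-0.003,-0.003,-0.01]

```text
time: 7.9
ee_pos: [0.5226, 0.2355, 0.1151]
eef_rot: [0.08, 0.973, -0.02, 0.214]
ft_force: [-0.3, -1.7, -2.3]
width: 0.0392
grip_force: 40.0
```

Call:
drive_tool:
  increments:
    - [0,0,0,0,0,0]
    - [0,0,0,0,0,0]
    - [0,0,0,0,0,0]
    - [0,0,0,0,0,0]
    - [0,0,0,0,0,0]

```text
time: 8.32
ee_pos: [0.523, 0.2369, 0.1181]
eef_rot: [0.08, 0.973, -0.018, 0.216]
ft_force: [0.6, 0.5, -2.2]
width: 0.0394
grip_force: 40.0
```

```bash
python3 - <<'E'
from h import *
p,q=pose();print(p,read_state()['ft_force'])
P,T=seat(.012);inc(P,T)
o,Q=pickle.load(open('cr.pkl','rb'));Q=R.from_quat(Q);B=o+Q.apply(CR)
print('side pred top/left ball',proj('side',B))
E
```

```text
[0.52303176 0.23692226 0.11808559] [ 0.57421013  0.50451347 -2.23735997]
shift [-0.0013 -0.0004  0.0595] turn [-0.0001  0.0001  0.0007] | mm [-0.4 -0.1 17.9] deg [-0.    0.01  0.03]
side pred top/left ball [[309.87748868 250.6357546 ]
 [338.20447456 268.95763878]
 [339.96648912 257.79707874]]
```

Call:
drive_tool:
  increments:
    - [-0.001,0,0.015,0,0,0]
    - [-0.001,0,0.03,0,0,0]
    - [-0.001,0,0.045,0,0,0]
    - [-0.001,0,0.045,0,0,0]
    - [-0.001,0,0.045,0,0,0]

```text
time: 8.73
ee_pos: [0.5287, 0.2353, 0.1049]
eef_rot: [0.08, 0.973, -0.019, 0.215]
ft_force: [0.1, 0.2, -2.7]
width: 0.0396
grip_force: 40.0
```

Call:
drive_tool:
  increments:
    - [0,0,0.005,0,0,0]
    - [0,0,0.01,0,0,0]
    - [0,0,0.015,0,0,0]
    - [0,0,0.015,0,0,0]
    - [0,0,0.015,0,0,0]

```text
time: 9.15
ee_pos: [0.5307, 0.2353, 0.1013]
eef_rot: [0.08, 0.973, -0.018, 0.215]
ft_force: [-0.9, -0.2, -2.0]
width: 0.039
grip_force: 40.0
```

```bash
python3 - <<'E'
from h import *
s=read_state();print(s['ee_pos'],s['ft_force'],s['torque'])
P,T=seat(.0023);inc(P,T)
E
```

```text
[0.53068182 0.23533585 0.10131405] [-0.91104177 -0.15261778 -2.01395639] [ 0.08873157  0.6650284  -0.03935132]
shift [-0.0014  0.0006  0.0302] turn [-0.0011 -0.0007  0.0007] | mm [-0.4  0.2  9.1] deg [-0.05 -0.03  0.03]
```

Call:
drive_tool:
  increments:
    - [-0.001,0,0.004,0,0,0]
    - [-0.001,0,0.008,0,0,0]
    - [-0.001,0,0.012,0,0,0]
    - [-0.001,0,0.012,0,0,0]
    - [-0.001,0,0.012,0,0,0]

```text
time: 9.57
ee_pos: [0.5324, 0.235, 0.0981]
eef_rot: [0.08, 0.973, -0.018, 0.215]
ft_force: [0.5, -0.3, -2.5]
width: 0.0398
grip_force: 40.0
```

Call:
drive_tool:
  increments:
    - [0,0,0.003,0,0,0]
    - [0,0,0.006,0,0,0]
    - [0,0,0.008,0,0,0]
    - [0,0,0.008,0,0,0]
    - [0,0,0.008,0,0,0]

```text
time: 9.98
ee_pos: [0.5334, 0.2349, 0.096]
eef_rot: [0.08, 0.973, -0.018, 0.215]
ft_force: [0.9, 0.3, -2.9]
width: 0.0395
grip_force: 40.0
```

```bash
python3 - <<'E'
from h import *
s=read_state();print(s['ee_pos'],s['ft_force'],s['torque'])
P,T=seat(.0023);inc(P,T)
E
```

```text
[0.53343131 0.23486086 0.09600315] [ 0.87227535  0.32921021 -2.90320136] [0.13440711 0.73465362 0.04389123]
shift [-0.0004  0.0007  0.0102] turn [-0.0011 -0.0007  0.0008] | mm [-0.1  0.2  3.1] deg [-0.05 -0.03  0.03]
```

At h≈5.4 mm there's no contact, which is below the 7 mm that standing on a rod would give, so the balls are entering the gaps. Continuing gently.

Call:
drive_tool:
  increments:
    - [0,0,0.002,0,0,0]
    - [0,0,0.004,0,0,0]
    - [0,0,0.006,0,0,0]
    - [0,0,0.006,0,0,0]
    - [0,0,0.006,0,0,0]

```text
time: 10.4
ee_pos: [0.5342, 0.2352, 0.0946]
eef_rot: [0.08, 0.973, -0.018, 0.216]
ft_force: [-0.4, 0.9, -1.2]
width: 0.0396
grip_force: 40.0
```

Call:
drive_tool:
  increments:
    - [0,0,0.001,0,0,0]
    - [0,0,0.002,0,0,0]
    - [0,0,0.004,0,0,0]
    - [0,0,0.004,0,0,0]
    - [0,0,0.004,0,0,0]

```text
time: 10.82
ee_pos: [0.5348, 0.2358, 0.0938]
eef_rot: [0.08, 0.973, -0.018, 0.216]
ft_force: [-4.0, 4.2, 3.4]
width: 0.0396
grip_force: 40.0
```

```bash
python3 - <<'E'
from h import *
s=read_state();print(s['ee_pos'],s['ft_force'],s['torque'])
P,T=seat(.0023);inc(P,T)
E
```

```text
[0.53480179 0.23576376 0.09380015] [-3.96346816  4.16610405  3.41439042] [0.8669015  1.02547767 0.49278188]
shift [ 0.0001 -0.0031  0.0019] turn [0.0013 0.0002 0.0016] | mm [ 0.  -0.9  0.6] deg [0.06 0.01 0.07]
```

Contact came at almost the seated height, with the cradle pushing toward +y. I'll ease over by about 1 mm.

Call:
drive_tool:
  increments:
    - [0,0.002,0,0,0,0]
    - [0,0.004,0,0,0,0]
    - [0,0.005,0.001,0,0,0]
    - [0,0.005,0.002,0,0,0]
    - [0,0.005,0.002,0,0,0]

```text
time: 11.23
ee_pos: [0.5351, 0.2364, 0.0931]
eef_rot: [0.08, 0.973, -0.018, 0.216]
ft_force: [-6.0, 1.1, 7.6]
width: 0.0395
grip_force: 40.0
```

```bash
python3 - <<'E'
from h import *
s=read_state();print(s['ee_pos'],s['ft_force'],s['torque'])
P,T=seat(.0023);inc(P,T)
E
```

```text
[0.53513243 0.23642966 0.09306821] [-6.00794586  1.11765561  7.56744935] [0.41911744 1.40707604 0.2209146 ]
shift [-0.0002 -0.0054 -0.0006] turn [-0.0006 -0.0004  0.0009] | mm [-0.1 -1.6 -0.2] deg [-0.03 -0.02  0.04]
```

It's now at seated height with balanced forces, so I'll release.

Call:
drive_tool:
  increments:
    - [0,0,0,0,0,0]
    - [0,0,0,0,0,0]
    - [0,0,0,0,0,0]
    - [0,0,0,0,0,0]
    - [0,0,0,0,0,0]
  claw: 0.3

```text
time: 11.65
ee_pos: [0.5353, 0.2357, 0.0926]
eef_rot: [0.081, 0.973, -0.019, 0.215]
ft_force: [-0.0, 0.5, 0.3]
width: 0.0592
grip_force: 0.0
```

Call:
drive_tool:
  increments:
    - [0,0,0,0,0,0]
    - [0,0,-0.02,0,0,0]
    - [0,0,-0.04,0,0,0]
    - [0,0,-0.08,0,0,0]
    - [0,0,-0.12,0,0,0]

```text
time: 12.07
ee_pos: [0.5198, 0.2386, 0.1261]
eef_rot: [0.08, 0.973, -0.018, 0.215]
ft_force: [-0.1, -0.3, 0.3]
width: 0.0611
grip_force: 0.0
```

Call:
drive_tool:
  increments:
    - [0,0,-0.05,0,0,0]
    - [0,0,-0.12,0,0,0]
    - [0,0,-0.2,0,0,0]
    - [0,0,-0.25,0,0,0]
    - [0,0,-0.25,0,0,0]

```text
time: 12.48
ee_pos: [0.489, 0.2457, 0.1975]
eef_rot: [0.08, 0.973, -0.016, 0.217]
ft_force: [-0.2, 0.4, -0.1]
width: 0.061
grip_force: 0.0
```

```bash
python3 - <<'E'
from h import *
s=read_state();print(s['ee_pos'],s['ft_force'],s['torque'])
c=get_calibration('wrist');im=camera('wrist');cv2.imwrite('pics/w5.png',im);pickle.dump(c,open('w5.pkl','wb'))
o,Q=pickle.load(open('cr.pkl','rb'));Q=R.from_quat(Q)
print(proj('',o+Q.apply(np.array([[-75,-42,22.3],[-75,42,22.3],[-5,42,22.3],[-5,-42,22.3],[65,0,22.3]])/1e3),c).round(1))
print(proj('',o+Q.apply([-.04,.058,.0465]),c))
cv2.imwrite('pics/w5c.png',im)
E
```

```text
[0.48903872 0.2457018  0.197489  ] [-0.17495106  0.3812278  -0.05754861] [0.19626671 0.46291552 0.02393781]
[[258.6  70.3]
 [374.1  70.4]
 [370.3 165.5]
 [262.8 165.5]
 [316.8 248.3]]
[[400.76811542 121.21034797]]
```

View pics/w5.png

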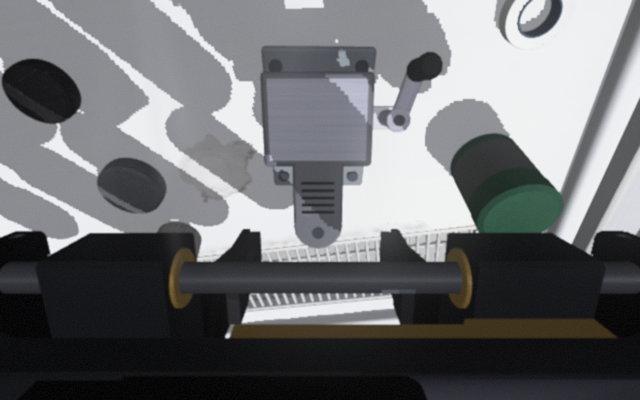

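The mirror sits square on the stand. Head corners are at about (263,72), (375,72), (371,165) and (263,165), and the tip is at (317,246), all matching the seated prediction. The knob is at about (427,66) and the hinge at (399,120), as predicted. Next I'll find the keeper angle and plan to grip the knob.

```bash
cat >> h.py <<'E'
def knob(th,z=.0465):
    a=np.radians(150)+th; return np.array([-.04+.036*np.cos(a),.058+.036*np.sin(a),z])
def ktool(th,zt,off=(0,.001,0)):
    "TCP pose with tip at cradle height zt over knob at angle th"
    o,Q=pickle.load(open('cr.pkl','rb'));Q=R.from_quat(Q)
    return o+Q.apply(knob(th,zt)+off),Q*D
E
python3 - <<'E'
from h import *
c=pickle.load(open('w5.pkl','rb'));im=cv2.imread('pics/w5.png')
m=(im.max(2)<50).astype(np.uint8)[40:100,400:455];n,_,st,ce=cv2.connectedComponentsWithStats(m)
print([(s[4],(s[:4]+[400,40,0,0]).tolist(),(k+[400,40]).round(1)) for s,k in zip(st[1:],ce[1:]) if s[4]>40])
o,Q=pickle.load(open('cr.pkl','rb'));Q=R.from_quat(Q)
for th in [0,.1,.2,.3]: print(th,proj('',o+Q.apply([knob(th,.0615),knob(th),knob(th,.0315)]),c).round(1).tolist())
inc(*ktool(.2,.085))
E
```

```text
[(np.int32(559), [408, 53, 33, 28], array([422.3,  67.5]))]
0 [[438.6, 71.0], [430.9, 73.1], [424.1, 74.9]]
0.1 [[433.7, 68.2], [426.2, 70.4], [419.7, 72.5]]
0.2 [[428.4, 65.9], [421.3, 68.3], [415.1, 70.5]]
0.3 [[423.0, 64.2], [416.2, 66.8], [410.3, 69.0]]
shift [0.3141 0.228  0.1181] turn [0.0032 0.0022 0.0004] | mm [94.2 68.4 35.4] deg [0.14 0.1  0.02]
```

Call:
drive_tool:
  increments:
    - [0.07,0.05,0,0.003,0.002,0]
    - [0.14,0.1,0,0.003,0.002,0]
    - [0.22,0.16,0.02,0.003,0.002,0]
    - [0.3,0.22,0.06,0.003,0.002,0]
    - [0.314,0.228,0.1,0.003,0.002,0]
  force: 15

```text
time: 12.95
ee_pos: [0.4251, 0.3267, 0.1239]
eef_rot: [0.078, 0.974, -0.019, 0.214]
ft_force: [-1.2, 0.2, 0.1]
width: 0.0612
grip_force: 0.0
```

Call:
drive_tool:
  increments:
    - [0,0,0,0,0,0]
    - [0,0,0,0,0,0]
    - [0,0,0,0,0,0]
    - [0,0,0,0,0,0]
    - [0,0,0,0,0,0]

```text
time: 13.37
ee_pos: [0.4292, 0.3229, 0.1273]
eef_rot: [0.081, 0.973, -0.019, 0.215]
ft_force: [-0.1, -0.5, -0.1]
width: 0.0609
grip_force: 0.0
```

```bash
python3 - <<'E'
from h import *
s=read_state();print(s['ee_pos'],s['ft_force'],s['joint_positions'])
inc(*ktool(.19,.036))
E
```

```text
[0.42924622 0.32291092 0.12731531] [-0.13820814 -0.48243774 -0.1145269 ] [-0.92044358  0.07162979 -0.07168915  2.05686793  0.52284412  0.90148302
  0.10611825]
shift [-0.      0.0064  0.1763] turn [-0.0033 -0.0016 -0.0015] | mm [-0.   1.9 52.9] deg [-0.15 -0.07 -0.07]
```

Call:
drive_tool:
  increments:
    - [0,0.006,0.04,-0.003,-0.001,0]
    - [0,0.006,0.08,-0.003,-0.001,0]
    - [0,0.006,0.12,-0.003,-0.001,0]
    - [0,0.006,0.155,-0.003,-0.001,0]
    - [0,0.006,0.169,-0.003,-0.001,0]

```text
time: 13.78
ee_pos: [0.4501, 0.3201, 0.0785]
eef_rot: [0.081, 0.973, -0.019, 0.214]
ft_force: [-0.4, 0.5, 0.1]
width: 0.0609
grip_force: 0.0
```

Call:
drive_tool:
  increments:
    - [0,0,0,0,0,0]
    - [0,0,0,0,0,0]
    - [0,0,0,0,0,0]
    - [0,0,0,0,0,0]
    - [0,0,0,0,0,0]
  claw: 0.95
  force: 15

```text
time: 14.2
ee_pos: [0.4498, 0.3218, 0.0809]
eef_rot: [0.08, 0.973, -0.018, 0.215]
ft_force: [-0.7, 0.4, 0.1]
width: 0.0353
grip_force: 0.0
```

Call:
drive_tool:
  increments:
    - [0,0,0,0,0,0]
    - [0,0,0,0,0,0]
    - [0,0,0,0,0,0]
    - [0,0,0,0,0,0]
    - [0,0,0,0,0,0]

```text
time: 14.62
ee_pos: [0.4498, 0.3215, 0.0805]
eef_rot: [0.08, 0.973, -0.018, 0.215]
ft_force: [-0.6, 0.3, 1.5]
width: 0.0152
grip_force: 15.0
```

```bash
python3 - <<'E'
from h import *
s=read_state();print(s['ee_pos'],s['ft_force'])
o,Q=pickle.load(open('cr.pkl','rb'));Q=R.from_quat(Q)
print('tip in cradle mm',Q.inv().apply(s['ee_pos']-o)*1e3,'knob(.19)',knob(.19)*1e3)
E
```

```text
[0.44978869 0.32150764 0.08049678] [-0.59579891  0.28516574  1.54305709]
tip in cradle mm [-75.16855549  70.99815456  37.80656091] knob(.19) [-74.01532222  69.7880386   46.5       ]
```

The knob is gripped at 15 mm. Swinging it along the 36 mm arc.

Call:
drive_tool:
  increments:
    - [0.0054,-0.0222,0,0,0,0]
    - [0.0065,-0.0449,0,0,0,0]
    - [0.0032,-0.0675,0,0,0,0]
    - [-0.0042,-0.089,0,0,0,0]
    - [-0.0156,-0.1088,0,0,0,0]

```text
time: 15.03
ee_pos: [0.4476, 0.2901, 0.0823]
eef_rot: [0.079, 0.973, -0.017, 0.215]
ft_force: [-2.9, 5.7, -1.5]
width: 0.0154
grip_force: 15.0
```

```bash
python3 - <<'E'
from h import *
s=read_state();print(s['ft_force'],s['width'])
o,Q=pickle.load(open('cr.pkl','rb'));Q=R.from_quat(Q)
print('tip in cradle mm',Q.inv().apply(s['ee_pos']-o)*1e3)
E
```

```text
[-2.94402111  5.72585993 -1.47905582] 0.015353773029922014
tip in cradle mm [-71.66704228  39.64605202  38.20030218]
```

Call:
drive_tool:
  increments:
    - [-0.0149,-0.0173,0,0,0,0]
    - [-0.0328,-0.0314,0,0,0,0]
    - [-0.053,-0.0418,0,0,0,0]
    - [-0.0749,-0.0483,0,0,0,0]
    - [-0.098,-0.0505,0,0,0,0]

```text
time: 15.45
ee_pos: [0.4715, 0.2702, 0.0948]
eef_rot: [0.079, 0.973, -0.018, 0.215]
ft_force: [-5.5, 4.2, 1.8]
width: 0.0149
grip_force: 15.0
```

Call:
drive_tool:
  increments:
    - [-0.005,0,0,0,0,0]
    - [-0.008,0,0,0,0,0]
    - [-0.008,0,0,0,0,0]
    - [-0.008,0,0,0,0,0]
    - [-0.008,0,0,0,0,0]

```text
time: 15.87
ee_pos: [0.4739, 0.2696, 0.0959]
eef_rot: [0.08, 0.973, -0.018, 0.215]
ft_force: [-4.7, 2.5, 2.9]
width: 0.0151
grip_force: 15.0
```

```bash
python3 - <<'E'
from h import *
s=read_state();
o,Q=pickle.load(open('cr.pkl','rb'));Q=R.from_quat(Q)
print('force in cradle',Q.inv().apply(s['ft_force']),s['width'])
print('tip in cradle mm',Q.inv().apply(s['ee_pos']-o)*1e3)
E
```

```text
force in cradle [-3.33986271  1.67112209  4.76392861] 0.01508400403157984
tip in cradle mm [-39.33077483  23.80575114  38.11529645]
```

Call:
drive_tool:
  increments:
    - [-0.004,0,0,0,0,0]
    - [-0.008,0,0,0,0,0]
    - [-0.01,0,0,0,0,0]
    - [-0.01,0,0,0,0,0]
    - [-0.01,0,0,0,0,0]

```text
time: 16.28
ee_pos: [0.4759, 0.2692, 0.0968]
eef_rot: [0.08, 0.973, -0.018, 0.214]
ft_force: [-8.8, 2.7, 3.4]
width: 0.0149
grip_force: 15.0
```

```bash
python3 - <<'E'
from h import *
s=read_state();
o,Q=pickle.load(open('cr.pkl','rb'));Q=R.from_quat(Q)
print('force in cradle',Q.inv().apply(s['ft_force']),s['width'])
print('tip in cradle mm',Q.inv().apply(s['ee_pos']-o)*1e3)
E
```

```text
force in cradle [-6.83981252  1.22009344  6.90888846] 0.014876245688280089
tip in cradle mm [-37.10434284  23.73614095  38.03327786]
```

Resistance has risen at the stop position, so I'll release and back off.

Call:
drive_tool:
  increments:
    - [0,0,0,0,0,0]
    - [0,0,0,0,0,0]
    - [0,0,0,0,0,0]
    - [0,0,0,0,0,0]
    - [0,0,0,0,0,0]
  claw: 0.65

```text
time: 16.7
ee_pos: [0.4774, 0.2681, 0.097]
eef_rot: [0.081, 0.973, -0.018, 0.215]
ft_force: [0.9, 0.3, -0.3]
width: 0.0296
grip_force: 0.0
```

Call:
drive_tool:
  increments:
    - [0,0,-0.03,0,0,0]
    - [0,0,-0.08,0,0,0]
    - [0,0,-0.15,0,0,0]
    - [0,0,-0.22,0,0,0]
    - [0,0,-0.3,0,0,0]

```text
time: 17.12
ee_pos: [0.4391, 0.2743, 0.1796]
eef_rot: [0.081, 0.973, -0.019, 0.215]
ft_force: [-0.1, 0.8, 0.8]
width: 0.0305
grip_force: 0.0
```

Call:
drive_tool:
  increments:
    - [-0.02,0,-0.05,0,0,0]
    - [-0.06,0,-0.1,0,0,0]
    - [-0.1,0,-0.12,0,0,0]
    - [-0.1,0,-0.12,0,0,0]
    - [-0.1,0,-0.12,0,0,0]

```text
time: 17.53
ee_pos: [0.4516, 0.2728, 0.2244]
eef_rot: [0.081, 0.973, -0.018, 0.215]
ft_force: [-0.5, -0.5, -0.5]
width: 0.0307
grip_force: 0.0
```

```bash
python3 - <<'E'
from h import *
s=read_state();print(s['ft_force'],s['width'],s['ee_pos'])
c=get_calibration('wrist');im=camera('wrist');cv2.imwrite('pics/w6.png',im);pickle.dump(c,open('w6.pkl','wb'))
o,Q=pickle.load(open('cr.pkl','rb'));Q=R.from_quat(Q)
print(proj('',o+Q.apply(np.array([[-75,-42,22.3],[-75,42,22.3],[-5,42,22.3],[-5,-42,22.3],[65,0,22.3]])/1e3),c).round(1))
for th in [1.9,2.0,2.094]: print(th,proj('',o+Q.apply([knob(th,.0615),knob(th),knob(th,.0315),[-.04,.058,.0315]]),c).round(1).tolist())
cc=proj('',o+Q.apply([-.03,.01,.03]),c)[0].astype(int);y0,x0=max(0,cc[1]-100),cc[0]-130
print(x0,y0);cv2.imwrite('pics/w6c.png',cv2.resize(im[y0:y0+190,x0:x0+260],None,fx=3,fy=3,interpolation=cv2.INTER_CUBIC))
E
```

```text
[-0.51984871 -0.52869837 -0.52824356] 0.030741969835762894 [0.45163549 0.27277432 0.22438302]
[[245.3 107.5]
 [342.1 107.5]
 [340.9 186.1]
 [249.7 186.1]
 [296.6 256. ]]
1.9 [[319.9, 145.1], [319.9, 143.0], [319.9, 141.2], [360.6, 149.2]]
2.0 [[319.2, 149.7], [319.3, 147.4], [319.3, 145.3], [360.6, 149.2]]
2.094 [[319.0, 154.0], [319.1, 151.5], [319.1, 149.2], [360.6, 149.2]]
175 60
```

View pics/w6c.png

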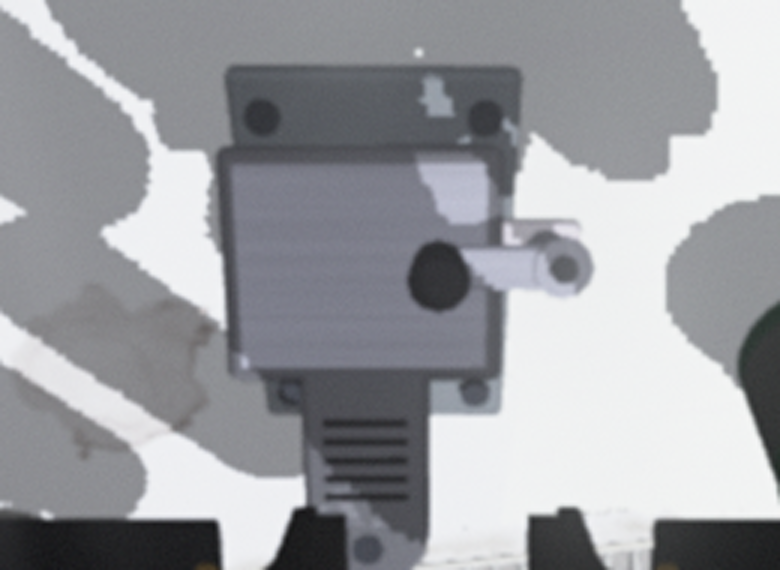

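The picture shows the knob centre at crop (439,277), i.e. image (321,152), which is where the stop position puts it (predicted (321,152)). The arm lies level across the head's edge. The mirror still sits as predicted and the gripper is clear, so I'll hand in.

```bash
python3 -c "
from bench import *
print(close_job())"
```

```text
the job is handed in; nothing more can be done
None
```

The job is handed in, with no verdict returned: the mirror rests face up on the three balls, tongue up the slope, and the keeper is at its stop over the head's edge; contact height, forces and the last picture agree, I did no rock test, and no other object was handled.

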